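# Put a re-glued book in the screw press

### The job

The red hardback has just been re-glued and has to dry in the book press. Push it straight back over the press bed with a fingertip until it is fully home and square against the stop at the rear, then push the spokes of the screw handle round clockwise (seen from above) with a finger until the plate meets the book and about a quarter turn further, so that it is held snugly without being crushed. Work with fingertips only: grip and lift nothing, and leave the other things on the desk alone.

Things in the scene. Friction and masses are not known exactly. Their poses are not given: they have to be found in the camera images.
- press: Small blue-grey book press fixed to the desk; place and yaw vary. Origin: under its base on the screw's axis, desk height; z up, x from the open front (robot side) to the rear. Base x -105 to +110 mm, 218 mm wide, flat bed 28 mm above the desk. Two 16 mm steel columns at x = 0, y = +-97 mm carry a cross beam; a plate under it is worked by the screw on top.
- press_stop (a point): Middle of the front face of the aluminium stop bar across the rear of the bed, at x = +95 mm in the press frame; the bar is 150 mm wide and 12 mm high. The book's far edge goes against it.
- press_beam (a point): Middle of the cross beam's top, 145 mm above the desk. Beam 42 mm deep (x), 234 mm wide (y), 26 mm high. A brass nut in the middle (48 mm across) rises to 151 mm, cap nuts over the columns to 161 mm.
- book: Red cloth hardback, 210 (x) x 148 (y) x 24 mm, about 0.4 kg, flat on the bed, sticking out toward the robot; its far edge starts 55 to 85 mm short of the stop. Origin: centre of its underside; x axis to its far edge. Home, its origin is at x = -10 mm in the press frame and its near edge at -115 mm, 10 mm in front of the base. Slides at 2 to 4 N.
- book_front (a point): Middle of the book's near edge face (robot side), half way up its 24 mm thickness: where to push it.
- book_back (a point): Middle of the book's far edge face, half way up; at x = +95 mm in the press frame when home.
- press_plate: Steel plate, 150 x 146 x 12 mm, level, with ears on the columns; goes up and down with the screw and carries the handle and the cushion. Origin: centre of its underside (under which the cork cushion sits), 94 mm above the desk fully raised, 20 mm lower per turn.
- press_cushion: Cork cushion under the plate, 146 x 142 x 14 mm, that bears on the book. Origin: centre of its underside, 80 mm above the desk fully raised, so 28 mm above the book's top. Once on the book it yields at 5 N per mm, up to 8 mm.
- press_screw (a joint): Turn of the screw handle, rad: 0 fully raised, growing clockwise from above; starts between 0 and 4. A turn (6.283) lowers plate and handle 20 mm. The cushion meets the book at about 8.8; 9.6 to 11.1 is snug (a quarter turn on is 10.4); end stop at 11.9. Stiff: 0.17 N m (4 N at 40 mm radius), half as much again when snug; stays where it is left.
- handle_hub (a point): On the screw's axis at mid-height of the spokes: 213 mm above the desk fully raised, 20 mm lower per turn (about 180 mm when snug). The hub is 33 mm across, from 16 mm below to 19 mm above this point.
- spoke_end (a point): Centre of the 23 mm black ball on spoke 0, 61 mm from the axis. Three level steel spokes 120 degrees apart, 9.6 mm thick, bare from 17 to 47 mm from the axis. At joint value q spoke 0 points at angle -q from the press's x axis (counter-clockwise positive), the others at +120 and +240 degrees. Between the spokes the space is free down to the beam and nut.
- glue_stick: Glue stick standing upright, 27 mm across, 90 mm tall, origin under its centre; left of the press. Leave alone.
- scissors: Blue-handled scissors lying flat, about 87 x 199 x 9 mm; right of the press. Leave alone.
- pencil: Pencil lying on the desk, 168 mm long, 8 mm thick, left. Leave alone.
- eraser: Eraser, 21 x 45 x 12 mm, left. Leave alone.
- mug: White mug, 80 mm across, 91 mm tall, left behind the press. Leave alone.

How it is judged:
By the outcome, as a careful person would: the job done as asked, in the order asked, and still so for the second after the job is handed in, with the robot touching nothing.
It also fails if it takes over 64 s, if anything falls off the work surface, if the arm or the gripper's body presses on something with over 40 N, if the wrist force passes 120 N, or if a joint passes its speed limit or range.

### The arm

A 6-joint arm with a two-finger parallel gripper is mounted at the origin on the work surface; the furniture and walls round the work are solid. World frame = base frame: x ahead of the robot, y to its left, z up, the work surface at z = 0. Lengths are in m, angles in rad, forces in N, time in s.
With the tool pointing down it reaches from about 0.25 to 0.725 m from the base axis. Payload 4 kg.
Tool frame: the origin (TCP) lies at the very end of the fingers, on their centre line; the grasp point (between the pads) lies 19 mm behind it; z points along the fingers, y is the line along which they close (so a half turn about z gives the same grasp; the last joint's range is limited). The gripper opens to 85 mm and grips with 20 to 120 N. Pads are 22 mm wide; open, the fingers measure 114 mm over their backs; the gripper's body (76 mm by 85 mm) begins 54 mm behind the grasp point. The pads swing forward as they close: fully open they stand 13 mm farther back than shut.
Start: joints at [1.313, 0.241, 0.005, 1.335, 0, 1.571], TCP at [0.127, 0.483, 0.231] pointing down, gripper open.
Joint ranges: [-2.72, 2.72], [-1.05, 1.87], [-1.09, 1.28], [-1.99, 2.15], [-1.42, 1.44], [-3.14, 3.14]. Speed limits (rad/s): [2.79, 2.79, 3.14, 3.14, 3.14, 3.14].

### API

Orientations are given as a unit quaternion [x, y, z, w].
In Python, from workcell import bot, vision, workorder, boxes_of gives the robot as it stands.
- The arm moves only by the tool send_rows, never from a script. Its argument "motion" is text: rows parted by semicolons, each of 5 numbers parted by spaces: the closure, from -1 (fully open) to 1 (shut), so that 0 is half open, then the shift along the tool's x, y, z in cm, then the turn about the tool's z in rad. In form: claw x y z twist; .... A call has 1 to 5 rows; each row is the pose to reach, as a shift and turn from the pose commanded when the call began, along the tool's axes at that moment; what a row does not reach only later rows make up. A row lasts 1/10 s, in which the tool goes at most 50 mm and 8.59 degrees, less where a joint would pass 70% of its speed; a pose out of reach is approached as far as the arm can. A call with a gripper value outside its range is refused whole. The fingers move at their own pace and stop on an object; the grip force is fixed at half the most. Time passes only in rows, so rows that repeat a pose let the fingers close. It gives the time, the measured TCP pose, the force, the opening and the grip force at its end, in the units of the state.
- bot.get_obs(): the state, without advancing time (a new reading comes with each control period).
- vision.camera(name): name is "scene" or "top" or "wrist"; returns the picture (400x640x3 uint8, red, green, blue); there is no depth.
- vision.camera_model(name): a dict with "fov_y" (degrees; the focal length in pixels is half the picture's height over the tangent of half this angle, whatever the lens; pixels are square), "cx", "cy" (the principal point, pixels), "k1" (the pictures are not rectified: a ray, as slopes to the right and down, at radius r is drawn at 1 + k1 r^2 times it, then the intrinsics apply), "world_from_camera" (4x4, takes a point from camera to world coordinates); the wrist camera has in their place "hand_eye" (4x4, takes a point from camera to tool coordinates, whose origin is the TCP and whose axes are the flange's). Camera axes: x right, y down, z forward; pixel columns grow to the right and rows downward; lengths in m; the calibration is good to about 2 mm. A picture is of the moment at which its call begins: read the wrist's pose just before it. camera_model takes no time and is no camera call.
- workorder.job_done(): hands the job in; it is judged then, once.
Trained networks look in the newest picture that a camera, given by its name, has taken for a name from the list of things; names that differ only in an ending like _2 or _b are one class to them, and where a whole thing is asked for, a point or a joint stands for the part that bears it (a point fixed in the world has none). Each returns a list of dicts, best first, with "conf" (0 to 1); they miss things now and then, are a little off and sometimes report something else, mostly with a low value. They report only what shows in the picture. A call takes as long as a camera call.
- boxes_of(camera, target): "rect" ([centre column, centre row, width, height] in pixels, round what is visible of it).
The state is a dict: "clock": time; "joint_pos": joint angles; "joint_vel": joint speeds; "tau": joint torques, N m; "eef_pos": TCP position; "tool_rot": TCP orientation; "ft_force": force on the tool from outside, world axes, zero at the start; "ft_torque": the same for the moment, N m; "grip_width": finger opening in m; "grasp_force": force on a finger pad.
Only numpy, scipy, OpenCV 4.12 (cv2) and the standard library are available. Lean on these libraries where they do the work, as an engineer would, in place of code of your own. Each camera call takes 0.05 s, during which the arm holds its last target. There are 200 camera calls.

## Working session

There is one attempt and no reset: what is moved stays moved. The work goes in short steps, Python scripts to look and compute and a tool call to move; the robot and the scene stay as the last step left them, time stands still between calls to the robot, and variables do not carry over. Pictures are saved under pics/ and viewed, at most 10 in all, crops included, and the job is handed in when it is done.

Besides the shell and the picture viewer there is one more tool, called after "Emit:" in YAML: its name, and indented under it one key for each argument. send_rows: Moves the arm, as the interface text tells. Its arguments: {"type":"object","properties":{"motion":{"type":"string"}},"required":["motion"]}

```bash
ls; mkdir -p pics; cat > h.py <<'E'
import numpy as np, cv2
from workcell import bot, vision, workorder, boxes_of
from scipy.spatial.transform import Rotation as R
def cam(n):
    m=vision.camera_model(n); f=200/np.tan(np.radians(m['fov_y'])/2)
    return m,f
def W(n):
    m,f=cam(n)
    if 'world_from_camera' in m: return np.array(m['world_from_camera'])
    o=bot.get_obs(); T=np.eye(4); T[:3,:3]=R.from_quat(o['tool_rot']).as_matrix(); T[:3,3]=o['eef_pos']
    return T@np.array(m['hand_eye'])
def proj(n,P,T=None):
    m,f=cam(n); T=W(n) if T is None else T
    p=(np.atleast_2d(P)-T[:3,3])@T[:3,:3]; s=p[:,:2]/p[:,2:]; r2=(s**2).sum(1,keepdims=True)
    return s*(1+m['k1']*r2)*f+[m['cx'],m['cy']]
def ray(n,uv,T=None):
    m,f=cam(n); T=W(n) if T is None else T
    d=(np.atleast_2d(uv)-[m['cx'],m['cy']])/f; s=d.copy()
    for _ in range(20): s=d/(1+m['k1']*(s**2).sum(1,keepdims=True))
    return T[:3,3],np.c_[s,np.ones(len(s))]@T[:3,:3].T
def at_z(n,uv,z,T=None):
    o,d=ray(n,uv,T); return o+d*((z-o[2])/d[:,2:])
def snap(n,f):
    im=np.asarray(vision.camera(n)); cv2.imwrite('pics/'+f,im[:,:,::-1]); return im
E
python3 - <<'E'
from h import *
for n in('top','scene'):
    snap(n,n+'0.png'); m,f=cam(n); print(n,f,m['cx'],m['cy'],m['k1'],np.round(W(n),3).tolist())
    for t in('press','press_stop','press_beam','book','book_front','book_back','press_plate','handle_hub','spoke_end','glue_stick','scissors','mug'):
        r=boxes_of(n,t); print(t,[(np.round(x['rect'],1).tolist(),round(x['conf'],2)) for x in r[:3]])
print(bot.get_obs())
E
```

```text
pics
top 411.9028687592993 317.7928139687015 194.21938988442813 0.021085455803280126 [[0.015, -0.988, 0.152, 0.388], [-1.0, -0.017, -0.011, 0.019], [0.014, -0.152, -0.988, 1.331], [0.0, 0.0, 0.0, 1.0]]
press [([332.5, 177.8, 77.7, 77.5], 0.69)]
press_stop [([327.6, 162.1, 42.8, 43.1], 0.42)]
press_beam [([330.9, 177.6, 76.6, 74.1], 0.85)]
book []
book_front [([335.4, 211.9, 47.5, 34.5], 0.79)]
book_back [([333.2, 211.9, 47.1, 39.1], 0.69)]
press_plate [([330.4, 168.8, 56.5, 55.7], 0.67)]
handle_hub [([327.9, 163.1, 43.9, 43.9], 0.84)]
spoke_end [([329.1, 165.1, 38.5, 38.9], 0.77), ([328.9, 178.8, 80.3, 73.8], 0.55)]
glue_stick []
scissors [([424.5, 218.3, 39.7, 23.7], 0.92)]
mug [([238.9, 154.9, 30.3, 39.8], 0.63)]
scene 417.2806863245212 322.24943829349684 200.92505512713532 -0.07137729520413126 [[-0.812, -0.39, 0.434, 0.103], [-0.583, 0.558, -0.59, 0.66], [-0.012, -0.732, -0.681, 0.857], [0.0, 0.0, 0.0, 1.0]]
press [([309.5, 192.6, 95.7, 109.0], 0.71)]
press_stop [([302.8, 186.8, 83.8, 109.8], 0.75)]
press_beam [([303.2, 191.7, 82.7, 111.5], 0.82)]
book [([332.0, 215.8, 88.2, 49.1]
[... 545 characters left out ...]
joint_pos': array([1.31301165e+00, 2.40571528e-01, 4.95235591e-03, 1.33522628e+00,
       1.18861924e-05, 1.57082006e+00]), 'joint_vel': array([ 6.99265467e-04, -1.92242370e-03,  7.67645275e-04, -9.30677810e-04,
       -9.75689556e-04, -3.08725141e-05]), 'tau': array([ 4.46821141e-04, -3.72215688e+01,  2.52688104e+01,  1.40359738e-03,
       -4.10975258e-05, -1.01474183e-05]), 'eef_pos': array([0.12745733, 0.48344643, 0.23130248]), 'tool_rot': array([ 1.28547516e-01,  9.91703351e-01, -2.35942773e-05, -9.05058857e-06]), 'ft_force': array([ 0.57282119, -0.04579909, -0.4574207 ]), 'ft_torque': array([ 0.02774777, -0.03043632, -0.0011289 ]), 'grasp_force': 0.0, 'grip_width': 0.08563599551379045}
```

```bash
python3 -c "
import cv2,numpy as np
a=cv2.imread('pics/top0.png');b=cv2.imread('pics/scene0.png')
print(a.shape)"
```

```text
(400, 640, 3)
```

View pics/top0.png

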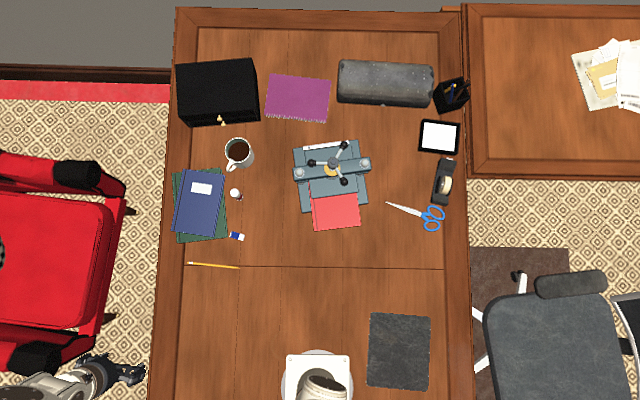

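View pics/scene0.png

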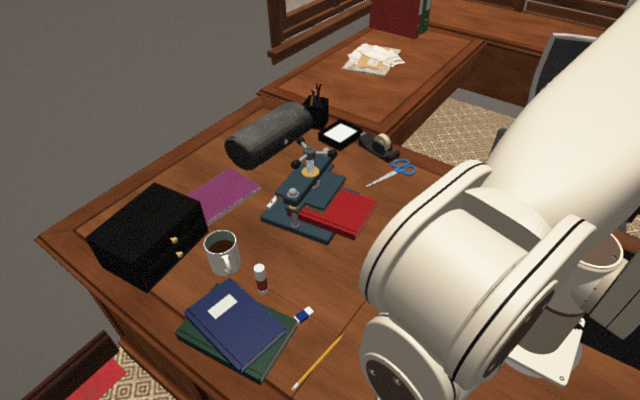

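The top view shows the press at about (331,178), with the book sticking out below it at (335,212). The handle balls are near (311,163), (343,146) and (344,182). The scene view agrees. I'll zoom both for corner points.

```bash
python3 - <<'E'
import cv2,numpy as np
a=cv2.imread('pics/top0.png')[130:240,280:385];b=cv2.imread('pics/scene0.png')[130:250,250:385]
a=cv2.resize(a,None,fx=5,fy=5,interpolation=cv2.INTER_CUBIC);b=cv2.resize(b,None,fx=5,fy=5,interpolation=cv2.INTER_CUBIC)
for im,(x0,y0) in((a,(280,130)),(b,(250,130))):
    for k in range(0,im.shape[1],50): cv2.putText(im,str(x0+k//5),(k,8),0,.3,(255,255,255)); cv2.line(im,(k,0),(k,im.shape[0]),(90,90,90),1)
    for k in range(0,im.shape[0],50): cv2.putText(im,str(y0+k//5),(0,k+8),0,.3,(255,255,255)); cv2.line(im,(0,k),(im.shape[1],k),(90,90,90),1)
cv2.imwrite('pics/ta.png',a);cv2.imwrite('pics/sb.png',b)
E
```

```text
(no output)
```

View pics/ta.png

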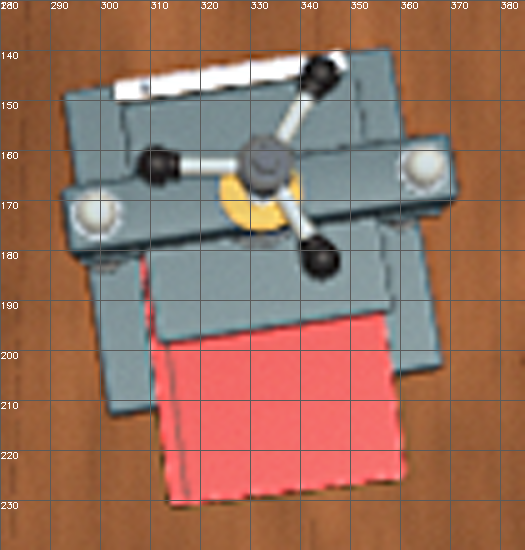

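View pics/sb.png

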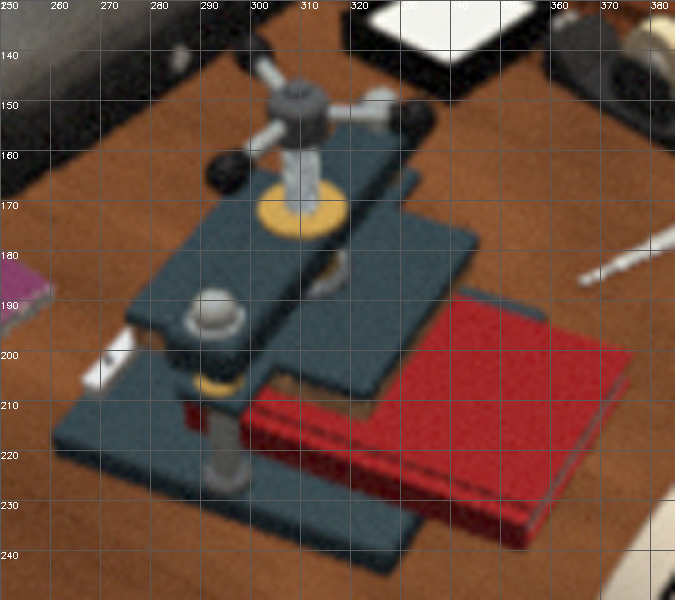

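The zoomed crops give the base corners, cap nuts, balls, hub and book corners to under a pixel. I'll fit the poses from both cameras together.

```bash
cat > fit.py <<'E'
from h import *
from scipy.optimize import least_squares
def pts(p):
    x,y,a,q,bx,by,ba=p
    def F(x,y,a,P): c,s=np.cos(a),np.sin(a); P=np.array(P,float); return np.c_[x+c*P[:,0]-s*P[:,1],y+s*P[:,0]+c*P[:,1],P[:,2]]
    hz=.213-.02*q/(2*np.pi)
    balls=[[.061*np.cos(-q+k*2*np.pi/3),.061*np.sin(-q+k*2*np.pi/3),hz] for k in range(3)]
    base=[[.11,.109,.028],[.11,-.109,.028],[-.105,.109,.028],[-.105,-.109,.028]]
    nuts=[[0,.097,.159],[0,-.097,.159]]
    A=F(x,y,a,base+nuts+balls+[[0,0,hz+.019]])
    B=F(bx,by,ba,[[-.105,.074,.052],[-.105,-.074,.052]])
    return A,B
top=dict(base=[(293,148.3),(357.8,139.8),(302,212.6),(368,202.6)],nuts=[(299.3,172),(364.6,162.6)],balls=[(311.5,163),(344.2,145),(344.2,181.5)],hub=(332.7,161.5),book=[(314,231),(360.8,225)])
sc=dict(nut=(292.8,191.5),balls=[(300,141),(295.6,165),(332.4,153)],hub=(310,148.5),book=[(355.4,235),(376,201)],rl=(261,216.5))
def match(P,m):
    from scipy.optimize import linear_sum_assignment as l
    D=P[:,None]-np.array(m)[None]; i,j=l((D**2).sum(2)); return D[i,j].ravel()
def res(p):
    A,B=pts(p); Tt=proj('top',A);r=[Tt[:4]-top['base'],Tt[4:6]-top['nuts'],match(Tt[6:9],top['balls']),Tt[9]-top['hub'],proj('top',B)-top['book']]
    S=proj('scene',A); r+=[S[4]-sc['nut'],match(S[6:9],sc['balls']),S[9]-sc['hub'],proj('scene',B)-sc['book'],S[0]-sc['rl']]
    return np.concatenate([np.ravel(v) for v in r])
if __name__=='__main__':
    c=at_z('top',[332,172],.16)[0]
    for q0 in np.arange(0,4.2,.4):
        s=least_squares(res,[c[0],c[1],.1,q0,c[0]-.1,c[1],.1],loss='soft_l1',x_scale=[.01,.01,.1,.1,.01,.01,.1]); print(round(q0,1),round(s.cost,2),np.round(s.x,4))
    print(np.round(s.fun,1))
E
python3 fit.py
```

```text
0.0 9.59 [ 0.6488 -0.0338  0.1637  0.6652  0.5843 -0.0407  0.1477]
0.4 9.59 [ 0.6488 -0.0338  0.1637  0.6652  0.5843 -0.0407  0.1477]
0.8 9.59 [ 0.6488 -0.0338  0.1637  0.6652  0.5843 -0.0407  0.1477]
1.2 9.59 [ 0.6488 -0.0338  0.1637  0.6652  0.5843 -0.0407  0.1477]Traceback (most recent call last):
  File "fit.py", line 25, in <module>
    s=least_squares(res,[c[0],c[1],.1,q0,c[0]-.1,c[1],.1],loss='soft_l1',x_scale=[.01,.01,.1,.1,.01,.01,.1]); print(round(q0,1),round(s.cost,2),np.round(s.x,4))
    return func(*args, **kwargs)
    result = trf(vector_fun.fun, vector_fun.jac, x0, f0, J0, lb, ub, ftol, xtol,
                 gtol, max_nfev, x_scale, loss_function, tr_solver,
                 tr_options.copy(), verbose, callback=callback_wrapped)
    return trf_no_bounds(
        fun, jac, x0, f0, J0, ftol, xtol, gtol, max_nfev, x_scale,
        loss_function, tr_solver, tr_options, verbose, callback=callback)
    J = jac(x)
    self._update_jac()
    ~~~~~~~~~~~~~~~~^^
    self.J = self.jac_wrapped(xp_copy(self.x), f0=self.f)
             ~~~~~~~~~~~~~~~~^^^^^^^^^^^^^^^^^^^^^^^^^^^^
 
[... 670 characters left out ...]
^^^^^^^^^^^^^^^^^^^^^^^^^^^^
    return np.atleast_1d(self.fun(x))
                         ~~~~~~~~^^^
    return self.f(x, *self.args, **self.kwargs)
           ~~~~~~^^^^^^^^^^^^^^^^^^^^^^^^^^^^^^
  File "fit.py", line 20, in res
    S=proj('scene',A); r+=[S[4]-sc['nut'],match(S[6:9],sc['balls']),S[9]-sc['hub'],proj('scene',B)-sc['book'],S[0]-sc['rl']]
                                                                                   ~~~~^^^^^^^^^^^
  File "h.py", line 13, in proj
    m,f=cam(n); T=W(n) if T is None else T
        ~~~^^^
  File "h.py", line 5, in cam
    m=vision.camera_model(n); f=200/np.tan(np.radians(m['fov_y'])/2)
ValueError: time passes only in moves, steps and waits
```

```bash
python3 - <<'E'
s=open('h.py').read()
s=s.replace("def cam(n):\n","from functools import cache\n@cache\ndef cam(n):\n")
open('h.py','w').write(s)
s=open('fit.py').read()
s=s.replace("print(np.round(s.fun,1))","").replace("np.round(s.x,4))","np.round(s.x,4),np.round(s.fun,1).tolist() if i in(1,6) else '')").replace("for q0 in np.arange(0,4.2,.4):","for i,q0 in enumerate([.5,2.7]):\n      for i in (1,):")
s=s.replace("      for i in (1,):\n        s=","      for i in (1,):\n        s=")
open('fit.py','w').write(s)
E
python3 fit.py; python3 -c "from h import *;print(bot.get_obs()['clock'])"
```

```text
0.5 9.59 [ 0.6488 -0.0338  0.1637  0.6652  0.5843 -0.0407  0.1477] [-1.4, -0.5, -0.2, -1.4, -1.1, 0.3, 0.5, 0.3, -0.6, -0.2, -0.1, -0.3, -1.0, -0.4, -0.8, 0.1, -0.4, 0.1, 0.2, -0.0, -0.9, -0.2, -0.5, -0.4, 0.7, -1.9, 1.2, -0.5, 0.8, -0.5, 1.5, 0.3, 0.3, -2.0, 0.3, -0.2, 0.9, -0.8, -0.8, -0.6]
2.7 10.84 [ 0.65   -0.0348  0.1656  2.7662  0.5843 -0.0407  0.1477] [-1.2, -0.8, 0.1, -1.8, -0.6, -0.1, 0.9, -0.1, -0.2, -0.6, 0.3, -0.7, -0.3, 0.2, -0.7, -0.2, -0.4, 0.1, 0.5, 0.1, -0.9, -0.2, -0.5, -0.4, 0.7, -2.3, 1.3, 2.1, 1.3, 1.2, 0.7, 1.2, 0.2, -0.3, 0.3, -0.2, 0.9, -0.8, -0.9, -0.9]
1.3
```

The fit is consistent, with residuals around 1 px: press at (0.649, -0.034) with yaw 0.164, and the book about 55 mm short of the stop. The screw is at q≈0.67, or possibly 2.76, so I'll check that closer up. First I'll move to the front of the book with the fingers shut.

Emit:
send_rows:
  motion: "1 -3.5 -3.5 0 -0.14; 1 -7 -7 0 -0.28; 1 -10.5 -10.5 0 -0.422; 1 -14 -14 0 -0.422; 1 -17.5 -17.5 0 -0.422"

```text
clock: 1.8
eef_pos: [0.2501, 0.2723, 0.2314]
tool_rot: [-0.083, 0.997, 0.0, 0.0]
ft_force: [1.4, -0.0, 0.1]
grip_width: 0.0123
grasp_force: 0.0
```

```bash
cat > g.py <<'E'
# usage: g.py px py z  -> shift to a point in press frame (mm), yaw error
from h import *
import sys
PX,PY,PA=.6488,-.0338,.1637
o=bot.get_obs(); M=R.from_quat(o['tool_rot']).as_matrix(); e=np.array(o['eef_pos'])
c,s=np.cos(PA),np.sin(PA); d=e[:2]-[PX,PY]
print('clock',o['clock'],'press mm',np.round([1e3*(c*d[0]+s*d[1]),1e3*(-s*d[0]+c*d[1]),1e3*e[2]],1),'F press',np.round([c*o['ft_force'][0]+s*o['ft_force'][1],-s*o['ft_force'][0]+c*o['ft_force'][1],o['ft_force'][2]],1),'yawerr',round(float((np.arctan2(M[1,0],M[0,0])-PA)%(2*np.pi)-np.pi),3))
if len(sys.argv)>3:
    a=[float(v)/1e3 for v in sys.argv[1:4]]
    t=np.array([PX+c*a[0]-s*a[1],PY+s*a[0]+c*a[1],a[2]]); print('shift cm',np.round(M.T@(t-e)*100,2))
E
python3 g.py -215 4 231
```

```text
clock 1.8 press mm [-343.4  367.   231.4] F press [ 1.4 -0.3  0.1] yawerr 0.002
shift cm [-12.77 -36.32   0.04]
```

Emit:
send_rows:
  motion: "1 -1.6 -4.6 0 0; 1 -3.2 -9.2 0 0; 1 -4.8 -13.8 0 0; 1 -6.4 -18.4 0 0; 1 -8 -23 0 0"

```text
clock: 2.3
eef_pos: [0.3668, 0.0581, 0.2317]
tool_rot: [-0.082, 0.997, 0.0, 0.001]
ft_force: [0.4, 0.6, 0.9]
grip_width: -0.0001
grasp_force: 0.0
```

```bash
python3 g.py -215 4 150
```

```text
clock 2.3 press mm [-263.2  136.6  231.7] F press [0.4 0.5 0.9] yawerr 0.0
shift cm [ -4.8  -13.27   8.18]
```

Emit:
send_rows:
  motion: "1 -1.6 -4.5 1 0; 1 -3.2 -9 3 0; 1 -4.8 -13.2 6 0; 1 -4.8 -13.2 8.2 0; 1 -4.8 -13.2 8.2 0"

```text
clock: 2.8
eef_pos: [0.4327, -0.0634, 0.1461]
tool_rot: [-0.08, 0.997, 0.001, -0.004]
ft_force: [-0.7, 0.1, 0.4]
grip_width: -0.0001
grasp_force: 0.0
```

```bash
python3 g.py -200 4 34; python3 - <<'E'
from h import *
T=W('wrist'); snap('wrist','w1.png'); np.save('w1.npy',T)
E
```

```text
clock 2.8 press mm [-218.     6.   146.1] F press [-0.6  0.2  0.4] yawerr -0.003
shift cm [-1.88 -0.22 11.2 ]
```

View pics/w1.png

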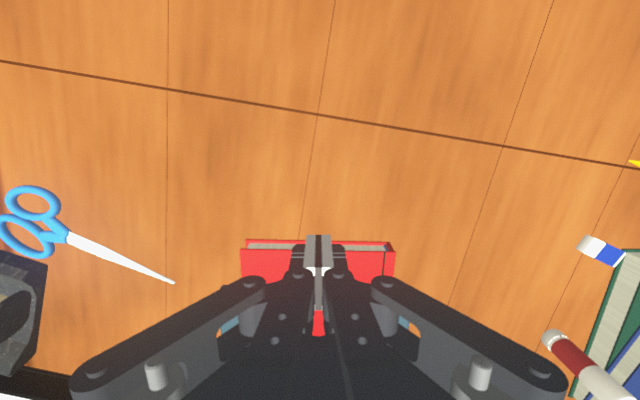

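The wrist view shows the book's near edge under the closed fingertip, with corners at about (241,250) and (395,251) for the top edge. The fingertip is central, at about (318,237).

```bash
python3 - <<'E'
from h import *
T=np.load('w1.npy'); print(np.round(T,3).tolist())
c,s=np.cos(.1637),np.sin(.1637)
f=lambda P:np.round(np.c_[c*(P[:,0]-.6488)+s*(P[:,1]+.0338),-s*(P[:,0]-.6488)+c*(P[:,1]+.0338)]*1e3,1).tolist()
print(f(at_z('wrist',[(241,250),(395,251)],.052,T)),f(at_z('wrist',[(246,238),(391,242)],.028,T)))
E
```

```text
[[-0.161, 0.946, 0.28, 0.36], [0.987, 0.154, 0.047, -0.076], [0.002, 0.284, -0.959, 0.289], [0.0, 0.0, 0.0, 1.0]]
[[-170.5, -67.0], [-169.0, 78.0]] [[-171.7, -68.1], [-166.7, 80.4]]
```

Emit:
send_rows:
  motion: "1 0 -0.2 3 0; 1 0 -0.2 6 0; 1 0 -0.2 9 0; 1 0 -0.2 11 0; 1 0 -0.2 11 0"

```text
clock: 3.35
eef_pos: [0.4339, -0.063, 0.0386]
tool_rot: [-0.083, 0.997, 0.0, -0.002]
ft_force: [-0.7, -0.1, -0.4]
grip_width: -0.0002
grasp_force: 0.0
```

```bash
python3 g.py -127 4 35
```

```text
clock 3.35 press mm [-216.8    6.2   38.6] F press [-0.7 -0.  -0.4] yawerr 0.003
shift cm [-8.98 -0.24  0.33]
```

Emit:
send_rows:
  motion: "1 -2 -0.1 0.3 0; 1 -3.2 -0.1 0.3 0; 1 -4 -0.1 0.3 0; 1 -4.6 -0.1 0.3 0; 1 -5.2 -0.1 0.3 0"

```text
clock: 3.85
eef_pos: [0.4837, -0.057, 0.0371]
tool_rot: [-0.082, 0.997, -0.0, -0.003]
ft_force: [-9.8, -2.0, 8.9]
grip_width: -0.0002
grasp_force: 5.2
```

```bash
python3 g.py -127 5 35
```

```text
clock 3.85 press mm [-166.7    4.1   37.1] F press [-10.   -0.4   8.9] yawerr 0.001
shift cm [-3.97  0.09  0.19]
```

Emit:
send_rows:
  motion: "1 -0.5 0.05 -0.2 0; 1 -1 0.05 -0.2 0; 1 -1.5 0.05 -0.2 0; 1 -2 0.05 -0.2 0; 1 -2.4 0.05 -0.2 0"

```text
clock: 4.35
eef_pos: [0.5086, -0.0526, 0.0389]
tool_rot: [-0.082, 0.997, -0.0, -0.002]
ft_force: [-8.3, -2.0, 7.5]
grip_width: 0.0003
grasp_force: 4.2
```

```bash
python3 g.py -127 5 36
```

```text
clock 4.35 press mm [-141.4    4.3   38.9] F press [-8.5 -0.6  7.5] yawerr 0.0
shift cm [-1.44  0.07  0.29]
```

Emit:
send_rows:
  motion: "1 -0.3 0.05 0 0; 1 -0.6 0.05 0 0; 1 -0.9 0.05 0 0; 1 -1.1 0.05 0 0; 1 -1.2 0.05 0 0"

```text
clock: 4.85
eef_pos: [0.5205, -0.0501, 0.0389]
tool_rot: [-0.082, 0.997, -0.0, -0.002]
ft_force: [-7.7, -1.3, 5.9]
grip_width: 0.0002
grasp_force: 4.2
```

```bash
python3 g.py -127 5 36; python3 - <<'E'
from h import *
a=snap('top','t2.png')[130:240,280:385,::-1];b=snap('scene','s2.png')[130:250,270:385,::-1]
a=cv2.resize(a,None,fx=4,fy=4,interpolation=cv2.INTER_CUBIC);b=cv2.resize(b,(380,440),interpolation=cv2.INTER_CUBIC)
cv2.imwrite('pics/c2.png',np.hstack([a,b[:440]]))
E
```

```text
clock 4.85 press mm [-129.2    4.8   38.9] F press [-7.9 -0.   5.9] yawerr 0.0
shift cm [-0.22  0.02  0.29]
```

View pics/c2.png

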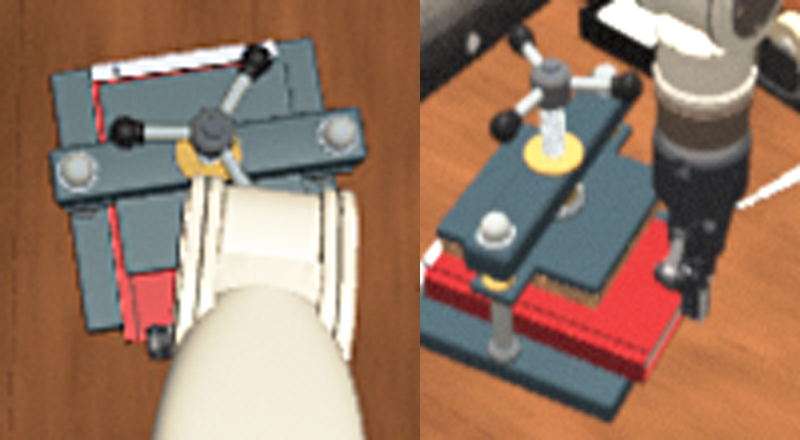

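The book is sliding and its far edge is almost at the white stop. I'll push on in small steps until the force rises.

Emit:
send_rows:
  motion: "1 -0.1 0 0 0; 1 -0.2 0 0 0; 1 -0.3 0 0 0; 1 -0.4 0 0 0; 1 -0.4 0 0 0"

```text
clock: 5.45
eef_pos: [0.5245, -0.0495, 0.0389]
tool_rot: [-0.082, 0.997, -0.0, -0.002]
ft_force: [-6.9, -1.2, 5.6]
grip_width: -0.0001
grasp_force: 3.7
```

```bash
python3 g.py -127 5 36
```

```text
clock 5.45 press mm [-125.2    4.8   38.9] F press [-7.  -0.1  5.6] yawerr 0.0
shift cm [0.18 0.02 0.3 ]
```

Emit:
send_rows:
  motion: "1 -0.1 0 0 0; 1 -0.2 0 0 0; 1 -0.3 0 0 0; 1 -0.4 0 0 0; 1 -0.5 0 0 0"

```text
clock: 5.95
eef_pos: [0.5246, -0.0494, 0.0389]
tool_rot: [-0.082, 0.997, -0.001, -0.006]
ft_force: [-20.8, -4.4, 17.8]
grip_width: -0.0001
grasp_force: 10.2
```

```bash
python3 g.py -127 5 36
```

```text
clock 5.95 press mm [-125.1    4.8   38.9] F press [-21.2  -0.9  17.8] yawerr -0.0
shift cm [0.19 0.02 0.29]
```

The book is home: at 21 N the tip no longer moves. Now I'll back off and rise.

Emit:
send_rows:
  motion: "1 0.5 0 0 0; 1 3 0 0 0; 1 5 0 -4 0; 1 6 0 -9 0; 1 6 0 -14 0"

```text
clock: 6.45
eef_pos: [0.4708, -0.0581, 0.1792]
tool_rot: [-0.082, 0.997, 0.0, -0.0]
ft_force: [1.5, 0.3, -0.1]
grip_width: 0.0
grasp_force: 0.0
```

Emit:
send_rows:
  motion: "1 0 0 -5 0; 1 1 4 -7 0; 1 3 8 -7 0; 1 5 12 -7 0; 1 5 12 -7 0"

```text
clock: 6.95
eef_pos: [0.4013, 0.0554, 0.2489]
tool_rot: [-0.085, 0.996, 0.001, 0.001]
ft_force: [-0.1, -0.8, 0.5]
grip_width: 0.0001
grasp_force: 0.0
```

```bash
python3 g.py -30 -27 260; python3 - <<'E'
from h import *
T=W('wrist'); np.save('w3.npy',T)
a=snap('top','t3.png')[130:240,280:385,::-1];b=snap('scene','s3.png')[120:240,270:385,::-1]
a=cv2.resize(a,None,fx=4,fy=4,interpolation=cv2.INTER_CUBIC);b=cv2.resize(b,(380,440),interpolation=cv2.INTER_CUBIC)
cv2.imwrite('pics/c3.png',np.hstack([a,b[:440]]))
E
```

```text
clock 6.95 press mm [-229.7  128.3  248.9] F press [-0.2 -0.8  0.5] yawerr 0.007
shift cm [-19.87 -15.66  -1.08]
```

View pics/c3.png

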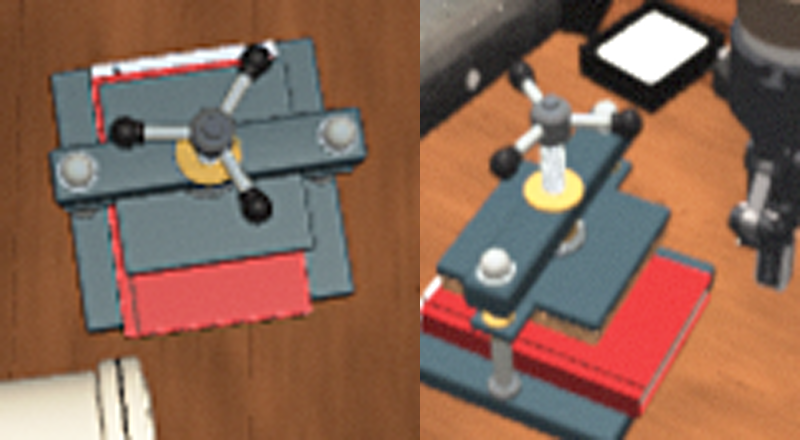

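The top and scene views show the book flush with the stop, its near edge about 10 mm beyond the base on both sides. The spokes stand at about -38°, 82° and 202° in the press frame, so I'll enter the free sector at 142°.

Emit:
send_rows:
  motion: "1 -4 -2.1 0 0; 1 -8 -4.2 0 0; 1 -12.1 -6.4 0 0; 1 -16.2 -8.5 0 0; 1 -20.1 -10.6 0 0"

```text
clock: 7.55
eef_pos: [0.6215, -0.022, 0.2471]
tool_rot: [-0.081, 0.997, -0.0, 0.001]
ft_force: [1.2, 0.2, 0.2]
grip_width: 0.0002
grasp_force: 0.0
```

```bash
python3 g.py -28 22 195; python3 - <<'E'
from h import *
T=W('wrist'); np.save('w4.npy',T); snap('wrist','w4.png')
E
```

```text
clock 7.55 press mm [-25.   16.1 247.1] F press [ 1.3 -0.   0.2] yawerr -0.001
shift cm [0.31 0.59 5.21]
```

View pics/w4.png

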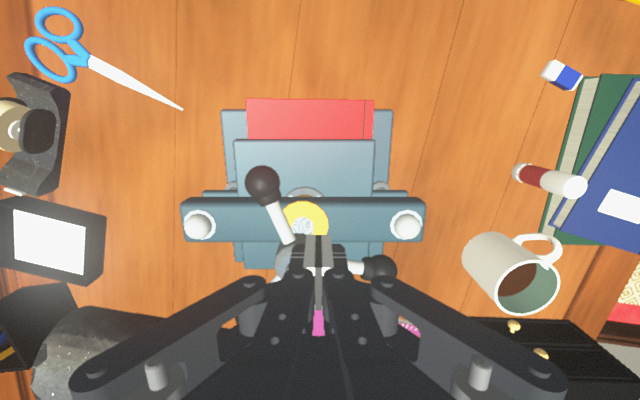

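The wrist view shows the balls at (263,185) and (380,268), the cap nuts at (199,226) and (405,226), and the tip beside the hub. I'll use it to settle the value of q.

```bash
python3 - <<'E'
from h import *
from fit import pts
T=np.load('w4.npy')
for q,x,y in((.665,.6488,-.0338),(2.76,.65,-.0348)):
    A,B=pts([x,y,.1637,q,.5843,-.04,.15]); print(q,np.round(proj('wrist',A[4:],T),1).tolist())
E
```

```text
0.665 [[409.1, 229.2], [192.9, 229.3], [249.2, 313.9], [379.9, 268.8], [260.2, 181.8], [294.5, 272.9]]
2.76 [[407.7, 230.2], [191.7, 230.4], [260.5, 180.9], [249.8, 309.2], [376.4, 265.3], [293.6, 268.8]]
```

Emit:
send_rows:
  motion: "1 0.3 0.6 0 0; 1 0.3 0.6 1 0; 1 0.3 0.6 3 0; 1 0.3 0.6 4.5 0; 1 0.3 0.6 5.2 0"

```text
clock: 8.1
eef_pos: [0.6129, -0.0143, 0.1943]
tool_rot: [-0.082, 0.997, 0.0, -0.001]
ft_force: [0.0, 0.3, -0.3]
grip_width: -0.0001
grasp_force: 0.0
```

```bash
python3 g.py -28 22 195
```

```text
clock 8.1 press mm [-32.2  25.1 194.3] F press [ 0.1  0.2 -0.3] yawerr 0.001
shift cm [-0.42 -0.31 -0.07]
```

```bash
python3 - <<'E'
from h import *
from fit import pts
from scipy.optimize import least_squares
def blobs(f,boxes,th=60):
    g=cv2.imread('pics/'+f).max(2); out=[]
    for x0,y0,x1,y1 in boxes:
        b=(g[y0:y1,x0:x1]<th).astype(np.uint8); b=cv2.morphologyEx(b,cv2.MORPH_CLOSE,np.ones((3,3),np.uint8)); n,l,s,c=cv2.connectedComponentsWithStats(b); k=1+np.argmax(s[1:,4]); out.append(c[k]+[x0,y0]); print(f,s[k].tolist(),np.round(out[-1],1))
    return np.array(out)
wb=blobs('w4.png',[(240,160,290,210),(362,250,402,288)])
tb=blobs('t3.png',[(305,156,318,170),(338,138,350,152),(338,175,350,188)])
sb=blobs('s3.png',[(288,155,301,172),(318,143,333,160)])
T=np.load('w4.npy')
# circle of balls: free hub x,y,height,phase
def B(p,i): return np.array([[p[0]+.061*np.cos(p[3]+k*2.0944),p[1]+.061*np.sin(p[3]+k*2.0944),p[2]] for k in i])
# phase p3 = world angle of the 82deg-ball; order k:0 ->left(82),1->front(202),2->rear(-38)
def r(p,w=1): return np.r_[(proj('wrist',B(p,[1,0]),T)-wb).ravel(),(proj('top',B(p,[0,2,1]))-tb).ravel(),(proj('scene',B(p,[0,1]))-sb).ravel()]
for sel in (slice(0,14),slice(0,10),slice(4,14)):
    s=least_squares(lambda p:r(p)[sel],[.65,-.034,.21,1.6],x_scale=[.01,.01,.01,.1]); print(np.round(s.x,4),np.round(r(s.x),1))
E
```

```text
Traceback (most recent call last):
ValueError: attempt to get argmax of an empty sequence
```

```bash
cat > hb.py <<'E'
from h import *
from scipy.optimize import least_squares
def blobs(f,boxes,th):
    g=cv2.imread('pics/'+f).max(2); out=[]
    for x0,y0,x1,y1 in boxes:
        b=(g[y0:y1,x0:x1]<th).astype(np.uint8); b=cv2.morphologyEx(b,cv2.MORPH_CLOSE,np.ones((3,3),np.uint8)); n,l,s,c=cv2.connectedComponentsWithStats(b); k=1+np.argmax(s[1:,4]) if n>1 else 0; out.append(c[k]+[x0,y0]); print(f,s[k].tolist(),np.round(out[-1],1),g[y0:y1,x0:x1].min())
    return np.array(out)
wb=blobs('w4.png',[(240,160,290,210),(362,250,402,288)],85)
tb=blobs('t3.png',[(305,156,318,170),(338,138,350,152),(338,175,350,188)],60)
sb=blobs('s3.png',[(288,155,301,172),(318,143,333,160)],60)
T=np.load('w4.npy')
def B(p,i): return np.array([[p[0]+.061*np.cos(p[3]+k*2.0944),p[1]+.061*np.sin(p[3]+k*2.0944),p[2]] for k in i])
def r(p,w=1): return np.r_[(proj('wrist',B(p,[1,0]),T)-wb).ravel(),(proj('top',B(p,[0,2,1]))-tb).ravel(),(proj('scene',B(p,[0,1]))-sb).ravel()]
for sel in (slice(0,14),slice(0,10),slice(4,14)):
    s=least_squares(lambda p:r(p)[sel],[.65,-.034,.21,1.6],x_scale=[.01,.01,.01,.1]); print(np.round(s.x,4),np.round(r(s.x),1))
E
python3 hb.py
```

```text
w4.png [0, 38, 17, 3, 25] [246.5 198.4] 80
w4.png [0, 5, 40, 33, 813] [381.1 272.1] 57
t3.png [2, 3, 9, 8, 53] [311.2 162.8] 8
t3.png [2, 3, 8, 9, 48] [343.4 144.9] 0
t3.png [2, 2, 8, 9, 54] [343.4 180.9] 9
s3.png [4, 6, 9, 8, 42] [295.9 164.6] 28
s3.png [10, 9, 5, 8, 24] [330.6 155.2] 19
[ 0.6558 -0.034   0.2136  1.6997] [ 2.7 -1.5 -1.5 -0.8 -0.3 -0.1 -2.  -4.1  2.5 -3.2  0.5 -1.2  1.1 -5.2]
[ 0.654  -0.0344  0.2185  1.7013] [ 0.4 -2.   0.   0.6 -0.2  0.2 -1.8 -3.9  2.9 -2.9  1.1 -2.5  1.8 -6.6]
[ 0.6522 -0.0338  0.2055  1.5799] [ 15.8 -14.2  -3.9  -2.3  -0.5  -0.8  -0.   -0.9   0.    0.   -0.7   1.
   2.2  -0.5]
```

```bash
sed -i "s/^T=/wb=np.array([(263,185),(380,268)]);sb=np.array([(295.6,165),(332.4,153)])\nT=/" hb.py; python3 hb.py | grep -v png
```

```text
[ 0.6512 -0.0324  0.2073  1.6004] [-0.7 -0.6  0.1  0.7 -1.  -0.1 -0.8 -0.9 -0.   0.  -0.   0.6  0.4  1.2]
[ 0.6516 -0.0323  0.2059  1.6   ] [-0.2 -0.5 -0.3  0.2 -1.1 -0.2 -0.9 -0.9 -0.1 -0.  -0.2  1.   0.3  1.7]
[ 0.6508 -0.0337  0.2092  1.5894] [-2.2 -1.1 -1.1  2.2 -0.6 -0.4 -0.1 -0.8  0.3  0.2  0.1 -0.3  0.8  0.6]
```

The height is ambiguous, halfway between the two values of q, so I'll settle it while turning from the torque rise and the gap. Centring on the orbit first.

Emit:
send_rows:
  motion: "1 -0.5 -0.2 0 0; 1 -0.5 -0.2 0 0; 1 -0.5 -0.2 0 0"

```text
clock: 8.4
eef_pos: [0.6206, -0.0155, 0.1967]
tool_rot: [-0.082, 0.997, -0.0, 0.001]
ft_force: [1.3, -0.5, 0.3]
grip_width: -0.0
grasp_force: 0.0
```

```bash
sed -i 's/^PX.*/PX,PY,PA=.6505,-.0330,.1637/' g.py; cat > c.py <<'E'
# c.py startx starty theta0 step n dz : commanded press-frame mm -> rows along circle of radius 36
import sys,numpy as np
x,y,t,st,n,dz=map(float,sys.argv[1:7]); n=int(n); 
for i in range(1,n+1):
    a=np.radians(t-st*i); X,Y=36*np.cos(a),36*np.sin(a); print('%.1f deg: 1 %.1f %.1f %.1f 0;'%(t-st*i,-(X-x)/10,(Y-y)/10,dz*i/10), end=' ')
print('end cmd',round(X,1),round(Y,1))
E
python3 g.py -28 22 195
```

```text
clock 8.4 press mm [-26.6  22.1 196.7] F press [ 1.2 -0.7  0.3] yawerr 0.0
shift cm [ 0.14 -0.01  0.17]
```

```bash
python3 c.py -27 22 141 24 5 1; for t in 21 -99 -219; do python3 c.py $(python3 -c "import math;a=math.radians($t);print(36*math.cos(a),36*math.sin(a))") $t 24 5 1.33;done
```

```text
117.0 deg: 1 -1.1 1.0 0.1 0; 93.0 deg: 1 -2.5 1.4 0.2 0; 69.0 deg: 1 -4.0 1.2 0.3 0; 45.0 deg: 1 -5.2 0.3 0.4 0; 21.0 deg: 1 -6.1 -0.9 0.5 0; end cmd 33.6 12.9
-3.0 deg: 1 -0.2 -1.5 0.1 0; -27.0 deg: 1 0.2 -2.9 0.3 0; -51.0 deg: 1 1.1 -4.1 0.4 0; -75.0 deg: 1 2.4 -4.8 0.5 0; -99.0 deg: 1 3.9 -4.8 0.7 0; end cmd -5.6 -35.6
-123.0 deg: 1 1.4 0.5 0.1 0; -147.0 deg: 1 2.5 1.6 0.3 0; -171.0 deg: 1 3.0 3.0 0.4 0; -195.0 deg: 1 2.9 4.5 0.5 0; -219.0 deg: 1 2.2 5.8 0.7 0; end cmd -28.0 22.7
-243.0 deg: 1 -1.2 0.9 0.1 0; -267.0 deg: 1 -2.6 1.3 0.3 0; -291.0 deg: 1 -4.1 1.1 0.4 0; -315.0 deg: 1 -5.3 0.3 0.5 0; -339.0 deg: 1 -6.2 -1.0 0.7 0; end cmd 33.6 12.9
```

Emit:
send_rows:
  motion: "1 -1.1 1.0 0.1 0; 1 -2.5 1.4 0.2 0; 1 -4.0 1.2 0.3 0; 1 -5.2 0.3 0.4 0; 1 -6.1 -0.9 0.5 0"

```text
clock: 8.9
eef_pos: [0.6808, -0.0114, 0.1898]
tool_rot: [-0.083, 0.997, 0.002, -0.002]
ft_force: [-6.2, 4.9, 0.3]
grip_width: -0.0002
grasp_force: 2.8
```

```bash
python3 g.py 33.6 12.9 191
```

```text
clock 8.9 press mm [ 33.4  16.4 189.8] F press [-5.3  5.9  0.3] yawerr 0.003
shift cm [-0.02 -0.35 -0.12]
```

Emit:
send_rows:
  motion: "1 -0.2 -1.5 0.1 0; 1 0.2 -2.9 0.2 0; 1 1.1 -4.1 0.3 0; 1 2.4 -4.8 0.4 0; 1 3.9 -4.8 0.5 0"

```text
clock: 9.4
eef_pos: [0.6544, -0.0667, 0.1857]
tool_rot: [-0.082, 0.997, 0.001, 0.003]
ft_force: [8.9, 3.0, -0.7]
grip_width: -0.0001
grasp_force: 3.5
```

```bash
python3 g.py -5.6 -35.6 186
```

```text
clock 9.4 press mm [ -1.6 -33.9 185.7] F press [ 9.3  1.5 -0.7] yawerr 0.001
shift cm [ 0.4  -0.17 -0.04]
```

Emit:
send_rows:
  motion: "1 1.4 0.5 0.1 0; 1 2.5 1.6 0.2 0; 1 3.0 3.0 0.3 0; 1 2.9 4.5 0.4 0; 1 2.2 5.8 0.5 0"

```text
clock: 9.9
eef_pos: [0.6198, -0.0158, 0.1811]
tool_rot: [-0.081, 0.997, -0.002, 0.0]
ft_force: [-2.4, -6.6, -0.5]
grip_width: -0.0001
grasp_force: 2.5
```

```bash
python3 g.py -28 22.7 182
```

```text
clock 9.9 press mm [-27.4  22.  181.1] F press [-3.5 -6.2 -0.5] yawerr -0.001
shift cm [ 0.06  0.07 -0.09]
```

```bash
python3 c.py -28 22.7 141 15 5 .8
```

```text
126.0 deg: 1 -0.7 0.6 0.1 0; 111.0 deg: 1 -1.5 1.1 0.2 0; 96.0 deg: 1 -2.4 1.3 0.2 0; 81.0 deg: 1 -3.4 1.3 0.3 0; 66.0 deg: 1 -4.3 1.0 0.4 0; end cmd 14.6 32.9
```

Emit:
send_rows:
  motion: "1 -0.7 0.6 0.1 0; 1 -1.5 1.1 0.2 0; 1 -2.4 1.3 0.2 0; 1 -3.4 1.3 0.3 0; 1 -4.3 1.0 0.3 0"

```text
clock: 10.4
eef_pos: [0.6588, 0.0037, 0.1764]
tool_rot: [-0.082, 0.997, 0.001, -0.003]
ft_force: [-7.2, 0.5, -0.0]
grip_width: -0.0003
grasp_force: 2.6
```

```bash
python3 g.py 14.6 32.9 178; python3 - <<'E'
from h import *
T=W('wrist'); np.save('w5.npy',T); w=snap('wrist','w5.png')[60:330,150:450,::-1]
b=snap('scene','s5.png')[125:250,250:385,::-1]
w=cv2.resize(w,(440,396),interpolation=cv2.INTER_CUBIC);b=cv2.resize(b,(428,396),interpolation=cv2.INTER_CUBIC)
cv2.imwrite('pics/c5.png',np.hstack([w[:,:360],b]))
E
```

```text
clock 10.4 press mm [ 14.2  34.9 176.4] F press [-7.1  1.6 -0. ] yawerr 0.001
shift cm [-0.04 -0.2  -0.16]
```

View pics/c5.png

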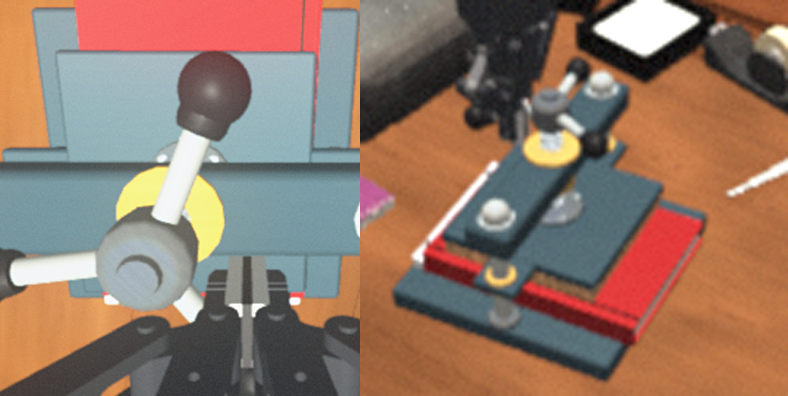

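The scene still shows a gap under the plate. In the wrist view the spokes are at about 158°, 263° and 40°, so the turn so far is about 7.0 rad. The force hasn't risen, which favours q≈7.7. I'll check this against ball height.

```bash
python3 - <<'E'
from h import *
T=np.load('w5.npy'); m,f=cam('wrist'); print('f',f)
k=300/440
ball=(150+213*k,60+86*k); lb=None
for hz in(.1885,.1819):
    P=at_z('wrist',[ball],hz,T)[0]; h=at_z('wrist',[(150+138*k,60+272*k)],hz+.019,T)[0]
    dep=(np.array(P)-T[:3,3])@T[:3,2]
    print(hz,'r ball from hub',np.linalg.norm(P[:2]-[.6505,-.033]),'from img hub',np.linalg.norm((P-h)[:2]),'ball diam px exp',f*.023/dep,'hub xy',h.round(4),'ang',np.degrees(np.arctan2(P[1]+.033,P[0]-.6505)-.1637))
for z in (.161,.153,.145): print(proj('wrist',[[.6505+.097*-np.sin(.1637),-.033+.097*np.cos(.1637),z]],T))
E
```

```text
f 278.44076918462827
0.1885 r ball from hub 0.06303593234745977 from img hub 0.05807827943625436 ball diam px exp 50.89886320602816 hub xy [ 0.6456 -0.0323  0.2075] ang 157.89461937996467
0.1819 r ball from hub 0.06275740927780281 from img hub 0.06155708552962812 ball diam px exp 48.4527838641707 hub xy [ 0.6491 -0.0337  0.2009] ang 158.29119088446254
[[421.48781998 218.12841051]]
[[416.97720283 213.62270495]]
[[412.84140282 209.49156966]]
```

```bash
python3 c.py 14.6 32.9 66 10 5 .5; python3 c.py 34.6 10 16 10 5 .5
```

```text
56.0 deg: 1 -0.6 -0.3 0.1 0; 46.0 deg: 1 -1.0 -0.7 0.1 0; 36.0 deg: 1 -1.5 -1.2 0.1 0; 26.0 deg: 1 -1.8 -1.7 0.2 0; 16.0 deg: 1 -2.0 -2.3 0.2 0; end cmd 34.6 9.9
6.0 deg: 1 -0.1 -0.6 0.1 0; -4.0 deg: 1 -0.1 -1.3 0.1 0; -14.0 deg: 1 -0.0 -1.9 0.1 0; -24.0 deg: 1 0.2 -2.5 0.2 0; -34.0 deg: 1 0.5 -3.0 0.2 0; end cmd 29.8 -20.1
```

Emit:
send_rows:
  motion: "1 -0.6 -0.3 0.1 0; 1 -1.0 -0.7 0.1 0; 1 -1.5 -1.2 0.1 0; 1 -1.8 -1.7 0.2 0"

```text
clock: 10.9
eef_pos: [0.6811, -0.0097, 0.1755]
tool_rot: [-0.083, 0.997, 0.001, -0.0]
ft_force: [-4.1, 4.3, 1.5]
grip_width: 0.0002
grasp_force: 2.3
```

```bash
python3 g.py 32.4 15.8 175
```

```text
clock 10.9 press mm [ 33.9  18.  175.5] F press [-3.3  4.9  1.5] yawerr 0.002
shift cm [ 0.16 -0.22  0.05]
```

The force hasn't risen, which points to q≈8.3. I'll confirm by lightly touching the hub top: 205 mm means q≈8.3, 199 mm means q≈10.4.

Emit:
send_rows:
  motion: "1 0.2 0.6 0 0; 1 0.2 0.6 -4 0; 1 0.2 0.6 -7 0; 1 3.2 -1.6 -7 0; 1 3.2 -1.6 -7 0"

```text
clock: 11.4
eef_pos: [0.6507, -0.0348, 0.247]
tool_rot: [-0.081, 0.997, -0.001, 0.001]
ft_force: [-0.1, -0.7, -0.5]
grip_width: -0.0004
grasp_force: 0.0
```

```bash
python3 g.py 0 0 209
```

```text
clock 11.4 press mm [-1.00e-01 -1.80e+00  2.47e+02] F press [-0.2 -0.7 -0.5] yawerr -0.002
shift cm [-0.01  0.19  3.8 ]
```

Emit:
send_rows:
  motion: "1 0 0 1.5 0; 1 0 0 2.6 0; 1 0 0 3.2 0; 1 0 0 3.5 0; 1 0 0 3.6 0"

```text
clock: 11.9
eef_pos: [0.6521, -0.0322, 0.2087]
tool_rot: [-0.082, 0.997, 0.0, -0.0]
ft_force: [-0.4, -0.1, -0.1]
grip_width: -0.0
grasp_force: 0.0
```

Emit:
send_rows:
  motion: "1 0 0 0.1 0; 1 0 0 0.2 0; 1 0 0 0.3 0; 1 0 0 0.4 0; 1 0 0 0.5 0"

```text
clock: 12.4
eef_pos: [0.6523, -0.0325, 0.2048]
tool_rot: [-0.082, 0.997, -0.0, 0.0]
ft_force: [-0.9, 0.8, 5.1]
grip_width: 0.0003
grasp_force: 2.7
```

The hub top is at about 204.8 mm, so q≈8.3 to 8.5 (expected 205.5). About 2 rad remain, and the pushed spoke should finish at about -116°. I'll re-enter behind the spoke at 40°.

Emit:
send_rows:
  motion: "1 0 0 -4 0; 1 -2.6 2.3 -4 0; 1 -2.6 2.3 -4 0; 1 -2.6 2.3 0 0; 1 -2.6 2.3 3 0"

```text
clock: 12.9
eef_pos: [0.6741, -0.0053, 0.1733]
tool_rot: [-0.082, 0.997, -0.0, 0.0]
ft_force: [0.6, -0.6, -0.6]
grip_width: 0.0
grasp_force: 0.0
```

Emit:
send_rows:
  motion: "1 0 0 0 0; 1 0 0 0 0"

```text
clock: 13.1
eef_pos: [0.6735, -0.0057, 0.1741]
tool_rot: [-0.082, 0.997, 0.0, -0.001]
ft_force: [-0.1, 0.1, 1.0]
grip_width: 0.0002
grasp_force: 0.0
```

```bash
python3 g.py 32.4 15.8 174; python3 c.py 27.6 23.1 40 20 4 .5;  python3 c.py 27.6 -23.1 -40 10 5 .5
```

```text
clock 13.1 press mm [ 27.1  23.2 174.1] F press [-0.1  0.1  1. ] yawerr 0.0
shift cm [-0.53 -0.74  0.01]
20.0 deg: 1 -0.6 -1.1 0.1 0; 0.0 deg: 1 -0.8 -2.3 0.1 0; -20.0 deg: 1 -0.6 -3.5 0.1 0; -40.0 deg: 1 0.0 -4.6 0.2 0; end cmd 27.6 -23.1
-50.0 deg: 1 0.4 -0.4 0.1 0; -60.0 deg: 1 1.0 -0.8 0.1 0; -70.0 deg: 1 1.5 -1.1 0.1 0; -80.0 deg: 1 2.1 -1.2 0.2 0; -90.0 deg: 1 2.8 -1.3 0.2 0; end cmd 0.0 -36.0
```

Emit:
send_rows:
  motion: "1 -0.6 -1.1 0 0; 1 -0.8 -2.3 0.1 0; 1 -0.6 -3.5 0.1 0; 1 0 -4.6 0.2 0"

```text
clock: 13.5
eef_pos: [0.6837, -0.0487, 0.1753]
tool_rot: [-0.083, 0.997, 0.002, 0.003]
ft_force: [2.8, 7.1, -1.5]
grip_width: 0.0002
grasp_force: 2.9
```

Emit:
send_rows:
  motion: "1 0.4 -0.4 0 0; 1 1.0 -0.8 0.1 0; 1 1.5 -1.1 0.1 0; 1 2.1 -1.2 0.1 0; 1 2.8 -1.3 0.2 0"

```text
clock: 14.0
eef_pos: [0.6604, -0.0672, 0.1739]
tool_rot: [-0.082, 0.997, 0.0, 0.006]
ft_force: [7.1, 3.2, 0.3]
grip_width: -0.0
grasp_force: 3.5
```

```bash
python3 g.py -5.6 -35.6 172
```

```text
clock 14.0 press mm [  4.2 -35.4 173.9] F press [7.5 2.  0.3] yawerr 0.001
shift cm [ 0.98 -0.02  0.18]
```

The pushed spoke is now at about -108°, so q≈10.3, with the cushion contact behind it. I'll back off, lift clear, and check.

Emit:
send_rows:
  motion: "1 -1.2 0.2 0 0; 1 -1.2 0.2 -1 0; 1 -1.2 0.2 -5 0; 1 -1.2 0.2 -9 0; 1 -1.2 0.2 -12 0"

```text
clock: 14.5
eef_pos: [0.6678, -0.0649, 0.2958]
tool_rot: [-0.082, 0.997, -0.001, 0.003]
ft_force: [-0.2, 0.1, 0.1]
grip_width: -0.0001
grasp_force: 0.0
```

Emit:
send_rows:
  motion: "1 4.5 2 0 0; 1 9 4 0 0; 1 13.5 6 0 0; 1 18 8 0 0; 1 22 10 0 0"

```text
clock: 15.0
eef_pos: [0.4321, -0.0018, 0.2925]
tool_rot: [-0.082, 0.997, -0.0, 0.002]
ft_force: [-0.4, 0.5, 1.6]
grip_width: -0.0001
grasp_force: 0.0
```

Emit:
send_rows:
  motion: "1 2 4 0 0; 1 2 7 0 0; 1 2 7 0 0"

```text
clock: 15.3
eef_pos: [0.4023, 0.066, 0.2931]
tool_rot: [-0.084, 0.996, 0.0, 0.002]
ft_force: [0.5, -0.1, 0.6]
grip_width: 0.0002
grasp_force: 0.0
```

```bash
python3 - <<'E'
from h import *
a=snap('top','t6.png')[130:240,280:385,::-1];b=snap('scene','s6.png')[125:250,250:385,::-1]
a=cv2.resize(a,None,fx=4,fy=4,interpolation=cv2.INTER_CUBIC);b=cv2.resize(b,(380,352),interpolation=cv2.INTER_CUBIC)
b=np.vstack([b,np.zeros((88,380,3),np.uint8)])
cv2.imwrite('pics/c6.png',np.hstack([a,b]))
g=cv2.imread('pics/t6.png')
from fit import pts
for q in(9.6,10.26,10.8,11.1):
    A,_=pts([.6508,-.0332,.1637,q,0,0,0]); print(q,np.round((proj('top',A[6:])-[280,130])*4).tolist())
E
```

```text
9.6 [[206.0, 223.0], [282.0, 99.0], [135.0, 95.0], [209.0, 132.0]]
10.26 [[153.0, 204.0], [292.0, 153.0], [177.0, 61.0], [209.0, 133.0]]
10.8 [[127.0, 167.0], [273.0, 194.0], [222.0, 58.0], [209.0, 134.0]]
11.1 [[122.0, 143.0], [254.0, 211.0], [246.0, 67.0], [209.0, 134.0]]
```

View pics/c6.png

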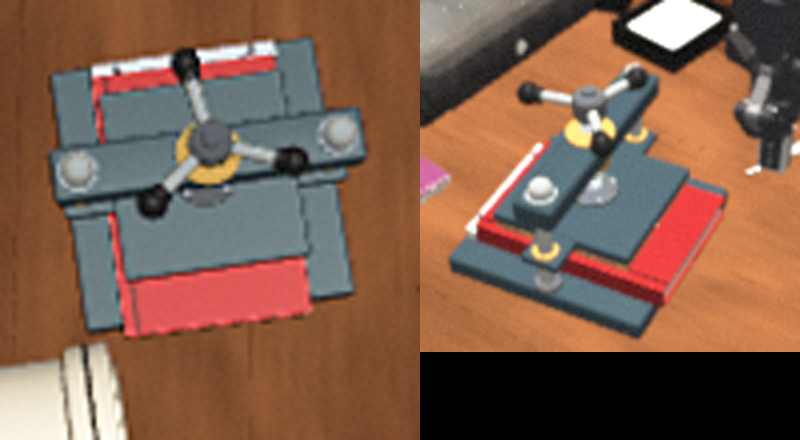

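The final view has balls at (184,65), (292,160) and (153,205), which gives q≈10.3, near the quarter-turn target. The plate is down on the book, and the book is flush against the white stop.

```bash
python3 -c "
from workcell import workorder; print(workorder.job_done())"
```

```text
the job is handed in; nothing more can be done
None
```

I pushed the book home and square against the rear stop, turned the screw to about q = 10.3 (snug range 9.6–11.1, quarter-turn target 10.4), and handed the job in with the arm clear of everything; no verdict came back.

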